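# Turn the display turntable until the line reel faces front

### The job

Turn the round display turntable with the fingertips, pushing at its rim or its upright blue pegs, until the reel of pink line stands straight behind the red arrow on the foot of the stand, and leave it at rest there. Do not touch, lift or knock over anything that stands on the turntable, and leave the grey tape roll on the table where it is.

Things in the scene. Friction and masses are not known exactly. Their poses are not given: they have to be found in the camera images.
- stand: fixed foot: dark steel pedestal with a flat white tongue, 44 mm wide, 5 mm thick, that lies on the table and reaches out from under the disc to 186 mm from the axis, with a red arrow on it. Origin on the turning axis at table height. Its -x axis is the front: tongue and arrow lie along -x, the arrow points inwards. It does not move.
- arrow (a point): tip end of the red arrow, on the tongue 145 mm from the turning axis, 8 mm above the table; the line from the turning axis to it is the front direction
- turntable: light-wood disc, 270 mm across, 14 mm thick, its top 50 mm above the table; turns either way without stops about its vertical axis (about 1 N at the rim turns it) and stays where it is left. Origin on the axis at the disc's underside, 36 mm above the table; axes turn with the disc, z up. Three display things stand loose on it, 60 mm from the axis.
- peg (a point): top of one of the six upright blue round pegs on the disc, 16 mm thick, tops 43 mm above the disc's top. They stand 122 mm from the axis, 60 degrees apart: at 30, 90, 150, 210, 270, 330 degrees from the disc's own x axis, counterclockwise from above; this one is at 30. They turn with the disc.
- reel: the reel of pink mason line with black ends, upright on the turntable, 55 mm across, 54 mm tall, loose, 60 mm from the axis; origin at the centre of its underside. This one must come to the front.
- cup: small round grey concrete cup, 57 mm across, 60 mm tall, loose on the turntable; origin at the centre of its underside
- cube: grey concrete cube, 40 mm, loose on the turntable; origin at the centre of its underside
- grey_tape: roll of grey cloth tape standing on its flat side on the table left of the turntable, 104 mm across, 50 mm tall; bystander; origin at the centre of its underside. (Also in the room: a leaflet holder 170 mm tall and a green cabinet 240 mm tall stand on the left part of the table, a red folding square rises to 450 mm further left and back.)
Not all that is in view belongs to the job. What is shaped like the cup but orange is not meant.

How it is judged (in metres and radians):
On the way:
1. the fingers push the turntable (contact force between the fingers and turntable above 0.2 N), for 0.02 s.
At the end, for the whole second after the job is handed in: the reel stands on the turntable on its front side, its centre within 12 mm sideways of the line from the axis through the red arrow; the turntable is at rest and reel, cup and cube still stand upright on it (y of reel in the frame of stand between -0.012 and 0.012 m and x of reel in the frame of stand below -0.04 m and angular speed of turntable below 0.05 rad/s and angle between each of reel, cup, cube's own z axis and vertical below 0.15 rad and height (world z) of reel between 0.045 and 0.056 m and height (world z) of cup between 0.045 and 0.056 m and height (world z) of cube between 0.045 and 0.056 m); the robot touches nothing.
It fails at once if the robot touches the reel, the cup or the cube (contact force between any of the fingers, the arm and reel above 0.8 N or contact force between any of the fingers, the arm and cup above 0.8 N or contact force between any of the fingers, the arm and cube above 0.8 N).
It fails at once if the reel, the cup or the cube is lifted or falls off the turntable (height (world z) of any of reel, cup, cube above 0.062 m or height (world z) of any of reel, cup, cube below 0.04 m).
It fails at once if the reel, the cup or the cube is tipped (angle between any of reel, cup, cube's own z axis and vertical above 0.3 rad).
It fails at once if the reel, the cup or the cube shifts more than 15 mm inwards or outwards on the turntable (horizontal distance between any of reel, cup, cube and turntable above 0.075 m or horizontal distance between any of reel, cup, cube and turntable below 0.045 m).
It fails at once if the grey tape roll is moved more than 25 mm (distance of grey_tape from where it was at the start of the episode above 0.025 m).
It also fails if it takes over 72 s, if anything falls off the work surface, if the arm or the gripper's body presses on something with over 40 N, if the wrist force passes 120 N, or if a joint passes its speed limit or range.

### The arm

A 7-joint arm with a two-finger parallel gripper is mounted at the origin on the work surface; the furniture and walls round the work are solid. World frame = base frame: x ahead of the robot, y to its left, z up, the work surface at z = 0. Lengths are in m, angles in degrees, forces in N, time in s.
With the tool pointing down it reaches from about 0.425 to 0.875 m from the base axis. Payload 4.7 kg.
Tool frame: the origin (TCP) lies between the finger pads; the fingertips stand 8 mm ahead of it and the grasp point (between the pads) lies 11 mm behind it (env.tip_extent is the distance from the TCP to the fingertips, in m); z points along the fingers, y is the line along which they close (so a half turn about z gives the same grasp; the last joint's range is limited). The gripper opens to 87 mm and grips with 3 to 60 N. Pads are 19 mm wide; open, the fingers measure 117 mm over their backs; the gripper's body (75 mm by 190 mm) begins 51 mm behind the grasp point.
Start: joints at [-75.682, 18.392, -4.016, 83.108, 1.295, 78.541, -3.26], TCP at [0.152, 0.632, 0.231] pointing down, gripper open.
Joint ranges: [-163.93, 163.93], [-17.29, 119.83], [-79.2, 71.16], [3.27, 140.29], [-89.18, 269.18], [5.43, 117.66], [-154.24, 154.24]. Speed limits (degrees/s): [147.25, 147.25, 180, 180, 180, 180, 180].

### API

Orientations are given as [roll, pitch, yaw] about the fixed x, y, z axes, in that order (R = Rz(yaw) Ry(pitch) Rx(roll)).
In Python, from cell import sensors, vision, workorder, env gives the robot as it stands.
- The arm moves only by the tool drive_tool, never from a script. Its argument "moves" is a list of rows, each an object of numbers: "x", "y", "z": the shift along the tool's x, y, z in mm; "rx", "ry", "rz": the turn, a rotation vector about the tool's x, y, z in rad; "fingers": the closure, from -1 (fully open) to 1 (shut). In form: [{"x": .., "y": .., "z": .., "rx": .., "ry": .., "rz": .., "fingers": ..}, ...]. A call has 1 to 20 rows; each row is the pose to reach, as a shift and turn from the pose commanded when the call began, along the tool's axes at that moment; what a row does not reach only later rows make up. A row lasts 1/8 s, in which the tool goes at most 62.5 mm and 10.7 degrees, less where a joint would pass 70% of its speed; a pose out of reach is approached as far as the arm can. A call with a gripper value outside its range is refused whole. The fingers move at their own pace and stop on an object; "force" is the grip in N (left out, the last holds). Time passes only in rows, so rows that repeat a pose let the fingers close. It gives the time, the measured TCP pose, the force, the opening and the grip force at its end, in the units of the state.
- sensors.get_obs(): the state, without advancing time (a new reading comes with each control period).
- vision.read_camera(name): name is "scene" or "top" or "wrist"; returns a dict with "image" (384x512x3 uint8, red, green, blue), "fx", "fy", "cx", "cy" (pixels), "R" (3x3) and "t" (3): a world point X has camera coordinates R X + t. Camera axes: x right, y down, z forward; pixel columns grow to the right and rows downward; lengths in m; the calibration is good to about 2 mm. A picture is of the moment at which its call begins. There is no depth.
- workorder.sign_off(): hands the job in; it is judged then, once.
The state is a dict: "time_s": time; "qpos": joint angles; "joint_velocities": joint speeds; "effort": joint torques, N m; "tool_pos": TCP position; "tool_rot": TCP orientation; "force": force on the tool from outside, world axes, zero at the start; "wrist_torque": the same for the moment, N m; "grip_width": finger opening in m; "grasp_force": force on a finger pad.
Only numpy, scipy, OpenCV 4.12 (cv2) and the standard library are available. Lean on these libraries where they do the work, as an engineer would, in place of code of your own. Each camera call takes 0.05 s, during which the arm holds its last target. There are 200 camera calls.

## Working session

There is one attempt and no reset: what is moved stays moved. The work goes in short steps, Python scripts to look and compute and a tool call to move; the robot and the scene stay as the last step left them, time stands still between calls to the robot, and variables do not carry over. Pictures are saved under pics/ and viewed, at most 10 in all, crops included, and the job is handed in when it is done.

Besides the shell and the picture viewer there is one more tool, called as a command line: name --argument value ..., lists and objects as JSON in quotes. drive_tool: Moves the arm, as the interface text tells. Its arguments: {"type":"object","properties":{"moves":{"type":"array"},"force":{"type":"number"}},"required":["moves"]}

```bash
mkdir -p pics; python3 - <<'E'
from cell import sensors, vision
import cv2,numpy as np
a=[]
for n in ["scene","top"]:
    d=vision.read_camera(n); cv2.imwrite(f"pics/{n}0.png",d["image"][:,:,::-1]); print(n,d["fx"],d["fy"],d["cx"],d["cy"],d["R"],d["t"])
o=sensors.get_obs(); print(o)
E
```

```text
scene 396.8845206446073 396.8845206446073 262.243315577063 191.6947022080901 [[ 0.6448206  -0.76404403 -0.02105017]
 [-0.45354709 -0.36031626 -0.81514859]
 [ 0.6152247   0.53517185 -0.5788693 ]] [-0.30425806  0.26847106  0.78282255]
top 462.4901287244391 462.4901287244391 259.8635182618508 184.22055607045073 [[ 1.11009815e-03 -9.99998656e-01 -1.20692668e-03]
 [-9.82410274e-01 -8.65199654e-04 -1.86733247e-01]
 [ 1.86731952e-01  1.39298941e-03 -9.82409913e-01]] [-0.03067009  0.48634493  1.01953315]
{'time_s': 0.1, 'qpos': array([-75.68234886,  18.43496268,  -4.01693915,  83.16663959,
         1.29480285,  78.54178421,  -3.25751942]), 'joint_velocities': array([-0.0223961 , -0.10288952, -0.06083528, -0.18672101, -0.03687874,
       -0.02212099, -0.05639397]), 'effort': array([ 3.13807022e-04, -4.92577064e+01, -4.05481188e-01, -3.13394380e+01,
       -6.41397550e-02,  3.97079706e-02,  7.19509717e-05]), 'tool_pos': array([0.15176719, 0.63154245, 0.22958052]), 'tool_rot': array([-1.79901840e+02,  4.80332233e-03,  1.66495696e+02]), 'force': array([-0.06693026, -0.38681428,  0.65090505]), 'wrist_torque': array([ 0.01018797,  0.01322837, -0.02977684]), 'grasp_force': 0.0, 'grip_width': 0.08718113627992906}
```

View pics/top0.png

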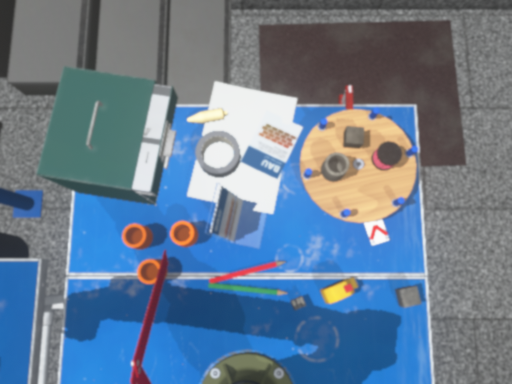

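View pics/scene0.png

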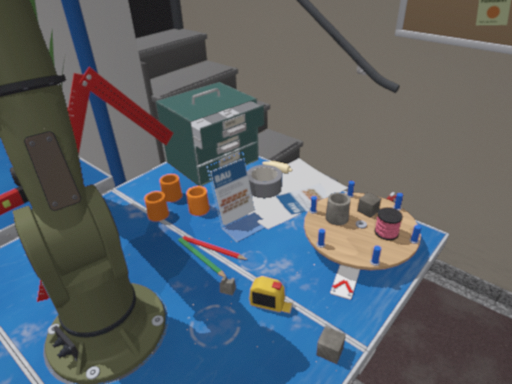

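```bash
cat > h.py <<'E'
import cv2,numpy as np
from cell import vision,sensors
def cam(n): return vision.read_camera(n)
def ray(d,p):
    v=d["R"].T@np.array([(p[0]-d["cx"])/d["fx"],(p[1]-d["cy"])/d["fy"],1.]); return -d["R"].T@d["t"],v
def atz(d,p,z):
    c,v=ray(d,p); return c+v*(z-c[2])/v[2]
def tri(d1,p1,d2,p2):
    c1,v1=ray(d1,p1);c2,v2=ray(d2,p2)
    s=np.linalg.lstsq(np.c_[v1,-v2],c2-c1,rcond=None)[0]
    a,b=c1+v1*s[0],c2+v2*s[1]; return (a+b)/2,np.linalg.norm(a-b)
def proj(d,X):
    c=d["R"]@np.array(X)+d["t"]; return np.array([d["fx"]*c[0]/c[2]+d["cx"],d["fy"]*c[1]/c[2]+d["cy"]])
E
python3 - <<'E'
from h import *
t=cam("top");s=cam("scene")
c=cv2.resize(t["image"][75:260,280:440],None,fx=3.2,fy=3.2,interpolation=cv2.INTER_CUBIC)
cv2.imwrite("pics/crop1.png",c[:,:,::-1])
print("sq apex A",tri(t,(165,255),s,(88,72)),tri(t,(135,375),s,(88,72)))
print("sq end",tri(t,(165,255),s,(170,135)))
print("tape",atz(t,(218,154),.05)[:2],"arrow",atz(t,(375,231),.008))
E
```

```text
sq apex A (array([0.24754361, 0.13823349, 0.42162076]), np.float64(0.14351576782597275)) (array([0.15838887, 0.13139947, 0.44154953]), np.float64(0.012275368076665133))
sq end (array([0.31788386, 0.14013704, 0.24978429]), np.float64(0.0007563912391079329))
tape [0.55695865 0.06714988] arrow [ 0.38232887 -0.29978025  0.008     ]
```

View pics/crop1.png

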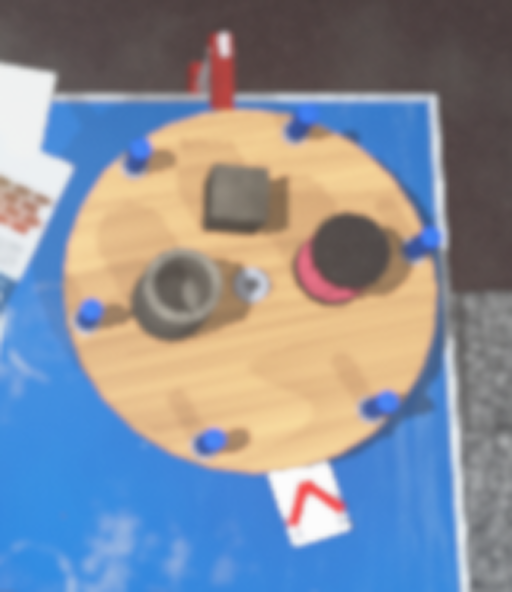

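```bash
cat >> h.py <<'E'
from scipy.optimize import least_squares
def crop(p): return (280+p[0]/3.2, 75+p[1]/3.2)
E
python3 - <<'E'
from h import *
t=cam("top")
print("cam",-t["R"].T@t["t"])
im=t["image"]; hsv=cv2.cvtColor(im,cv2.COLOR_RGB2HSV)
m=((hsv[...,0]>8)&(hsv[...,0]<28)&(hsv[...,1]>50)&(hsv[...,2]>90)).astype(np.uint8)
m[:, :290]=0; m[:,430:]=0; m[:85]=0; m[235:]=0
m=cv2.morphologyEx(m,cv2.MORPH_CLOSE,np.ones((5,5)))
c=max(cv2.findContours(m,cv2.RETR_EXTERNAL,cv2.CHAIN_APPROX_NONE)[0],key=cv2.contourArea)[:,0]
P=np.array([atz(t,p,.05)[:2] for p in c])
r=least_squares(lambda q:np.hypot(*(P-q[:2]).T)-q[2],[.54,-.23,.135],loss="soft_l1",f_scale=.002).x
print("rim fit",r)
pk=np.array([atz(t,crop(p),.093)[:2] for p in [(140,146),(303,113),(431,236),(385,401),(212,437),(90,311)]])
def res(q): 
    a=q[2]-np.arange(6)*np.pi/3; return (pk-q[:2]-.122*np.c_[np.cos(a),np.sin(a)]).ravel()
s=least_squares(res,[r[0],r[1],.7]); print("pegs",s.x[:2],np.degrees(s.x[2]),np.abs(s.fun).max())
ax=s.x[:2]
for n,p,z in [("reel",(351,251),.104),("cup",(180,288),.110),("cube",(237,197),.09),("arrow",(305,487),.008),("tongue end",(323,537),.005)]:
    w=atz(t,crop(p),z)[:2]-ax; print(n,w,np.hypot(*w),np.degrees(np.arctan2(w[1],w[0])))
E
```

```text
cam [ 0.28744488 -0.03166947  1.09237923]
rim fit [ 0.53293143 -0.25681905  0.13128034]
pegs [ 0.53228654 -0.25542603] 42.38066674964779 0.0018994228248550224
reel [ 0.01228873 -0.06069642] 0.061927926596709676 -78.55448470899054
cup [-0.01533928  0.05875745] 0.06072669338136085 104.63114763112355
cube [0.05500654 0.01338327] 0.05661123412904636 13.674549384026848
arrow [-0.14102966 -0.04549162] 0.1481851934009008 -162.12197306238252
tongue end [-0.17724344 -0.05771292] 0.18640283800999288 -161.9640315456236
```

```bash
cat >> h.py <<'E'
import json
from scipy.spatial.transform import Rotation as Ro
AX=np.array([.5326,-.256])
def rows(p0,yaw0,W):
    "W: list of (x,y,z,yaw) world -> printed tool rows"
    R=Ro.from_euler("xyz",[180,0,yaw0],degrees=True).as_matrix()
    out=[]
    for x,y,z,w in W:
        s=R.T@(np.array([x,y,z])-p0)*1000
        out.append({"x":int(round(s[0])),"y":int(round(s[1])),"z":int(round(s[2])),"rz":round(float(np.radians(yaw0-w)),3),"fingers":1})
    print(json.dumps(out))
E
python3 - <<'E'
from h import *
p0=np.array([.152,.632,.231]); W=[]
for k in range(1,5): W.append((.152,.632,.231+.0425*k,166.5))
az=np.linspace(76.5,32,14)[1:]
for a in az:
    W.append((.65*np.cos(np.radians(a)),.65*np.sin(np.radians(a)),.401,166.5-20*(76.5-a)/44.5))
rows(p0,166.5,W); print(W[-1])
E
```

```text
[{"x": 0, "y": 0, "z": -43, "rz": 0.0, "fingers": 1}, {"x": 0, "y": 0, "z": -85, "rz": 0.0, "fingers": 1}, {"x": 0, "y": 0, "z": -128, "rz": 0.0, "fingers": 1}, {"x": 0, "y": 0, "z": -170, "rz": 0.0, "fingers": 1}, {"x": -39, "y": -1, "z": -170, "rz": 0.027, "fingers": 1}, {"x": -77, "y": -5, "z": -170, "rz": 0.054, "fingers": 1}, {"x": -116, "y": -10, "z": -170, "rz": 0.081, "fingers": 1}, {"x": -154, "y": -18, "z": -170, "rz": 0.107, "fingers": 1}, {"x": -191, "y": -29, "z": -170, "rz": 0.134, "fingers": 1}, {"x": -228, "y": -41, "z": -170, "rz": 0.161, "fingers": 1}, {"x": -264, "y": -56, "z": -170, "rz": 0.188, "fingers": 1}, {"x": -299, "y": -73, "z": -170, "rz": 0.215, "fingers": 1}, {"x": -333, "y": -92, "z": -170, "rz": 0.242, "fingers": 1}, {"x": -365, "y": -113, "z": -170, "rz": 0.269, "fingers": 1}, {"x": -397, "y": -135, "z": -170, "rz": 0.295, "fingers": 1}, {"x": -427, "y": -160, "z": -170, "rz": 0.322, "fingers": 1}, {"x": -455, "y": -186, "z": -170, "rz": 0.349, "fingers": 1}]
(np.float64(0.5512312625016769), np.float64(0.3444475217515832), 0.401, np.float64(146.5))
```

drive_tool --moves '[{"z":-43,"fingers":1},{"z":-85,"fingers":1},{"z":-128,"fingers":1},{"z":-170,"fingers":1},{"x":-39,"y":-1,"z":-170,"rz":0.03,"fingers":1},{"x":-77,"y":-5,"z":-170,"rz":0.05,"fingers":1},{"x":-116,"y":-10,"z":-170,"rz":0.08,"fingers":1},{"x":-154,"y":-18,"z":-170,"rz":0.11,"fingers":1},{"x":-191,"y":-29,"z":-170,"rz":0.13,"fingers":1},{"x":-228,"y":-41,"z":-170,"rz":0.16,"fingers":1},{"x":-264,"y":-56,"z":-170,"rz":0.19,"fingers":1},{"x":-299,"y":-73,"z":-170,"rz":0.22,"fingers":1},{"x":-333,"y":-92,"z":-170,"rz":0.24,"fingers":1},{"x":-365,"y":-113,"z":-170,"rz":0.27,"fingers":1},{"x":-397,"y":-135,"z":-170,"rz":0.3,"fingers":1},{"x":-427,"y":-160,"z":-170,"rz":0.32,"fingers":1},{"x":-455,"y":-186,"z":-170,"rz":0.349,"fingers":1},{"x":-455,"y":-186,"z":-170,"rz":0.349,"fingers":1}]'

```text
invalid input at $.moves[0]: expected keys x, y, z, rx, ry, rz, fingers
```

drive_tool --moves '[{"x":0,"y":0,"z":-43,"rx":0,"ry":0,"rz":0,"fingers":1},{"x":0,"y":0,"z":-85,"rx":0,"ry":0,"rz":0,"fingers":1},{"x":0,"y":0,"z":-128,"rx":0,"ry":0,"rz":0,"fingers":1},{"x":0,"y":0,"z":-170,"rx":0,"ry":0,"rz":0,"fingers":1},{"x":-39,"y":-1,"z":-170,"rx":0,"ry":0,"rz":0.03,"fingers":1},{"x":-77,"y":-5,"z":-170,"rx":0,"ry":0,"rz":0.05,"fingers":1},{"x":-116,"y":-10,"z":-170,"rx":0,"ry":0,"rz":0.08,"fingers":1},{"x":-154,"y":-18,"z":-170,"rx":0,"ry":0,"rz":0.11,"fingers":1},{"x":-191,"y":-29,"z":-170,"rx":0,"ry":0,"rz":0.13,"fingers":1},{"x":-228,"y":-41,"z":-170,"rx":0,"ry":0,"rz":0.16,"fingers":1},{"x":-264,"y":-56,"z":-170,"rx":0,"ry":0,"rz":0.19,"fingers":1},{"x":-299,"y":-73,"z":-170,"rx":0,"ry":0,"rz":0.22,"fingers":1},{"x":-333,"y":-92,"z":-170,"rx":0,"ry":0,"rz":0.24,"fingers":1},{"x":-365,"y":-113,"z":-170,"rx":0,"ry":0,"rz":0.27,"fingers":1},{"x":-397,"y":-135,"z":-170,"rx":0,"ry":0,"rz":0.3,"fingers":1},{"x":-427,"y":-160,"z":-170,"rx":0,"ry":0,"rz":0.32,"fingers":1},{"x":-455,"y":-186,"z":-170,"rx":0,"ry":0,"rz":0.349,"fingers":1},{"x":-455,"y":-186,"z":-170,"rx":0,"ry":0,"rz":0.349,"fingers":1}]'

```text
time_s: 2.5
tool_pos: [0.5533, 0.3406, 0.4007]
tool_rot: [-180.0, 0.1, 146.1]
force: [0.7, -0.1, -1.2]
grip_width: 0.0005
grasp_force: 0.0
```

```bash
sed -i 's/"rz":round/"rx":0,"ry":0,"rz":round/' h.py; python3 - <<'E'
from h import *
print(sensors.get_obs()["qpos"].round(1))
p0=np.array([.5512,.3445,.401]); W=[]
f=np.radians(122); T=AX+.126*np.array([np.cos(f),np.sin(f)]); print(T)
r1,a1=np.hypot(*T),np.degrees(np.arctan2(T[1],T[0]))
for k in range(1,15):
    u=k/14; a=np.radians(32+(a1-32)*u); r=.65+(r1-.65)*max(0,(u-.4)/.6)
    W.append((r*np.cos(a),r*np.sin(a),.401,146.5-24.5*u))
for z in (.36,.32,.28,.24,.2,.2): W.append((*T,z,122))
rows(p0,146.5,W)
E
```

```text
[-43.3  17.5  13.   65.6  -3.8  97.3  24.6]
[ 0.46583017 -0.14914594]
[{"x": -36, "y": -18, "z": 0, "rx": 0, "ry": 0, "rz": 0.031, "fingers": 1}, {"x": -71, "y": -38, "z": 0, "rx": 0, "ry": 0, "rz": 0.061, "fingers": 1}, {"x": -105, "y": -60, "z": 0, "rx": 0, "ry": 0, "rz": 0.092, "fingers": 1}, {"x": -137, "y": -84, "z": 0, "rx": 0, "ry": 0, "rz": 0.122, "fingers": 1}, {"x": -168, "y": -111, "z": 0, "rx": 0, "ry": 0, "rz": 0.153, "fingers": 1}, {"x": -191, "y": -144, "z": 0, "rx": 0, "ry": 0, "rz": 0.183, "fingers": 1}, {"x": -204, "y": -186, "z": 0, "rx": 0, "ry": 0, "rz": 0.214, "fingers": 1}, {"x": -212, "y": -227, "z": 0, "rx": 0, "ry": 0, "rz": 0.244, "fingers": 1}, {"x": -218, "y": -269, "z": 0, "rx": 0, "ry": 0, "rz": 0.275, "fingers": 1}, {"x": -221, "y": -309, "z": 0, "rx": 0, "ry": 0, "rz": 0.305, "fingers": 1}, {"x": -220, "y": -348, "z": 0, "rx": 0, "ry": 0, "rz": 0.336, "fingers": 1}, {"x": -217, "y": -387, "z": 0, "rx": 0, "ry": 0, "rz": 0.367, "fingers": 1}, {"x": -210, "y": -424, "z": 0, "rx": 0, "ry": 0, "rz": 0.397, "fingers": 1}, {"x": -201, "y": -459, "z": 0, "rx": 0, "ry": 0, "rz": 0.428, "fingers": 1}, {"x": -201, "y": -459, "z": 41, "rx": 0, "ry": 0, "rz": 0.428, "fingers": 1}, {"x": -201, "y": -459, "z": 81, "rx": 0, "ry": 0, "rz": 0.428, "fingers": 1}, {"x": -201, "y": -459, "z": 121, "rx": 0, "ry": 0, "rz": 0.428, "fingers": 1}, {"x": -201, "y": -459, "z": 161, "rx": 0, "ry": 0, "rz": 0.428, "fingers": 1}, {"x": -201, "y": -459, "z": 201, "rx": 0, "ry": 0, "rz": 0.428, "fingers": 1}, {"x": -201, "y": -459, "z": 201, "rx": 0, "ry": 0, "rz": 0.428, "fingers": 1}]
```

drive_tool --moves '[{"x":-36,"y":-18,"z":0,"rx":0,"ry":0,"rz":0.031,"fingers":1},{"x":-71,"y":-38,"z":0,"rx":0,"ry":0,"rz":0.061,"fingers":1},{"x":-105,"y":-60,"z":0,"rx":0,"ry":0,"rz":0.092,"fingers":1},{"x":-137,"y":-84,"z":0,"rx":0,"ry":0,"rz":0.122,"fingers":1},{"x":-168,"y":-111,"z":0,"rx":0,"ry":0,"rz":0.153,"fingers":1},{"x":-191,"y":-144,"z":0,"rx":0,"ry":0,"rz":0.183,"fingers":1},{"x":-204,"y":-186,"z":0,"rx":0,"ry":0,"rz":0.214,"fingers":1},{"x":-212,"y":-227,"z":0,"rx":0,"ry":0,"rz":0.244,"fingers":1},{"x":-218,"y":-269,"z":0,"rx":0,"ry":0,"rz":0.275,"fingers":1},{"x":-221,"y":-309,"z":0,"rx":0,"ry":0,"rz":0.305,"fingers":1},{"x":-220,"y":-348,"z":0,"rx":0,"ry":0,"rz":0.336,"fingers":1},{"x":-217,"y":-387,"z":0,"rx":0,"ry":0,"rz":0.367,"fingers":1},{"x":-210,"y":-424,"z":0,"rx":0,"ry":0,"rz":0.397,"fingers":1},{"x":-201,"y":-459,"z":0,"rx":0,"ry":0,"rz":0.428,"fingers":1},{"x":-201,"y":-459,"z":41,"rx":0,"ry":0,"rz":0.428,"fingers":1},{"x":-201,"y":-459,"z":81,"rx":0,"ry":0,"rz":0.428,"fingers":1},{"x":-201,"y":-459,"z":121,"rx":0,"ry":0,"rz":0.428,"fingers":1},{"x":-201,"y":-459,"z":161,"rx":0,"ry":0,"rz":0.428,"fingers":1},{"x":-201,"y":-459,"z":201,"rx":0,"ry":0,"rz":0.428,"fingers":1},{"x":-201,"y":-459,"z":201,"rx":0,"ry":0,"rz":0.428,"fingers":1}]'

```text
time_s: 5.0
tool_pos: [0.4632, -0.1472, 0.1971]
tool_rot: [-179.7, -0.2, 122.1]
force: [-0.1, 1.0, 0.2]
grip_width: 0.0005
grasp_force: 0.0
```

drive_tool --moves '[{"x":0,"y":0,"z":30,"rx":0,"ry":0,"rz":0,"fingers":1},{"x":0,"y":0,"z":60,"rx":0,"ry":0,"rz":0,"fingers":1},{"x":0,"y":0,"z":85,"rx":0,"ry":0,"rz":0,"fingers":1},{"x":0,"y":0,"z":105,"rx":0,"ry":0,"rz":0,"fingers":1},{"x":0,"y":0,"z":115,"rx":0,"ry":0,"rz":0,"fingers":1},{"x":0,"y":0,"z":115,"rx":0,"ry":0,"rz":0,"fingers":1},{"x":0,"y":0,"z":115,"rx":0,"ry":0,"rz":0,"fingers":1}]'

```text
time_s: 5.88
tool_pos: [0.4661, -0.1489, 0.0858]
tool_rot: [179.9, 0.1, 122.0]
force: [0.3, 0.1, 0.0]
grip_width: 0.0001
grasp_force: 0.0
```

```bash
python3 - <<'E'
from h import *
t=cam("top"); cv2.imwrite("pics/c2.png",cv2.resize(t["image"][75:260,260:440],None,fx=3.2,fy=3.2)[:,:,::-1])
def P(f): f=np.radians(f); return (*(AX+.126*np.array([np.cos(f),np.sin(f)])),.085)
p0=np.array(P(122))
W=[(*P(f),f) for f in [120,117]+list(np.arange(113,45,-4.))]+[(*P(45),45)]
rows(p0,122,W); print(len(W))
E
```

```text
[{"x": 0, "y": 4, "z": 0, "rx": 0, "ry": 0, "rz": 0.035, "fingers": 1}, {"x": 0, "y": 11, "z": 0, "rx": 0, "ry": 0, "rz": 0.087, "fingers": 1}, {"x": -2, "y": 20, "z": 0, "rx": 0, "ry": 0, "rz": 0.157, "fingers": 1}, {"x": -3, "y": 28, "z": 0, "rx": 0, "ry": 0, "rz": 0.227, "fingers": 1}, {"x": -6, "y": 37, "z": 0, "rx": 0, "ry": 0, "rz": 0.297, "fingers": 1}, {"x": -8, "y": 45, "z": 0, "rx": 0, "ry": 0, "rz": 0.367, "fingers": 1}, {"x": -12, "y": 53, "z": 0, "rx": 0, "ry": 0, "rz": 0.436, "fingers": 1}, {"x": -16, "y": 61, "z": 0, "rx": 0, "ry": 0, "rz": 0.506, "fingers": 1}, {"x": -20, "y": 69, "z": 0, "rx": 0, "ry": 0, "rz": 0.576, "fingers": 1}, {"x": -25, "y": 76, "z": 0, "rx": 0, "ry": 0, "rz": 0.646, "fingers": 1}, {"x": -31, "y": 83, "z": 0, "rx": 0, "ry": 0, "rz": 0.716, "fingers": 1}, {"x": -37, "y": 89, "z": 0, "rx": 0, "ry": 0, "rz": 0.785, "fingers": 1}, {"x": -43, "y": 95, "z": 0, "rx": 0, "ry": 0, "rz": 0.855, "fingers": 1}, {"x": -50, "y": 101, "z": 0, "rx": 0, "ry": 0, "rz": 0.925, "fingers": 1}, {"x": -57, "y": 106, "z": 0, "rx": 0, "ry": 0, "rz": 0.995, "fingers": 1}, {"x": -65, "y": 110, "z": 0, "rx": 0, "ry": 0, "rz": 1.065, "fingers": 1}, {"x": -73, "y": 114, "z": 0, "rx": 0, "ry": 0, "rz": 1.134, "fingers": 1}, {"x": -81, "y": 118, "z": 0, "rx": 0, "ry": 0, "rz": 1.204, "fingers": 1}, {"x": -89, "y": 120, "z": 0, "rx": 0, "ry": 0, "rz": 1.274, "fingers": 1}, {"x": -98, "y": 123, "z": 0, "rx": 0, "ry": 0, "rz": 1.344, "fingers": 1}]
20
```

View pics/c2.png

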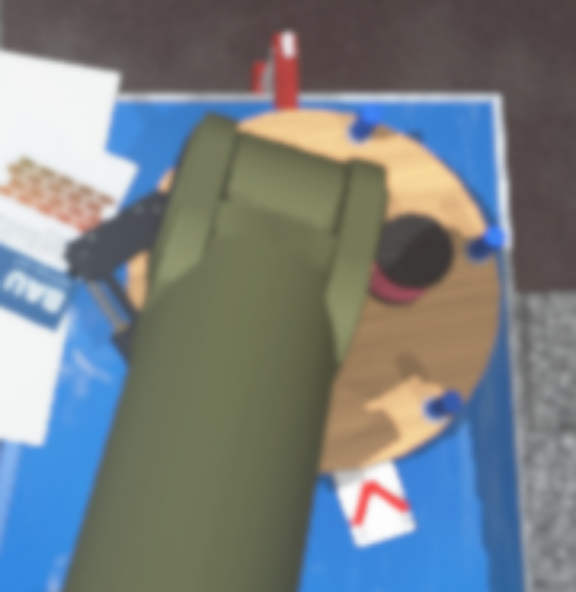

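drive_tool --moves '[{"x":0,"y":4,"z":0,"rx":0,"ry":0,"rz":0.035,"fingers":1},{"x":0,"y":11,"z":0,"rx":0,"ry":0,"rz":0.087,"fingers":1},{"x":-1,"y":14,"z":0,"rx":0,"ry":0,"rz":0.11,"fingers":1},{"x":-1,"y":17,"z":0,"rx":0,"ry":0,"rz":0.134,"fingers":1},{"x":-2,"y":20,"z":0,"rx":0,"ry":0,"rz":0.157,"fingers":1},{"x":-2,"y":24,"z":0,"rx":0,"ry":0,"rz":0.192,"fingers":1},{"x":-3,"y":28,"z":0,"rx":0,"ry":0,"rz":0.227,"fingers":1},{"x":-6,"y":37,"z":0,"rx":0,"ry":0,"rz":0.297,"fingers":1},{"x":-8,"y":45,"z":0,"rx":0,"ry":0,"rz":0.367,"fingers":1},{"x":-12,"y":53,"z":0,"rx":0,"ry":0,"rz":0.436,"fingers":1},{"x":-16,"y":61,"z":0,"rx":0,"ry":0,"rz":0.506,"fingers":1},{"x":-20,"y":69,"z":0,"rx":0,"ry":0,"rz":0.576,"fingers":1},{"x":-25,"y":76,"z":0,"rx":0,"ry":0,"rz":0.646,"fingers":1},{"x":-31,"y":83,"z":0,"rx":0,"ry":0,"rz":0.716,"fingers":1},{"x":-37,"y":89,"z":0,"rx":0,"ry":0,"rz":0.785,"fingers":1},{"x":-43,"y":95,"z":0,"rx":0,"ry":0,"rz":0.855,"fingers":1},{"x":-50,"y":101,"z":0,"rx":0,"ry":0,"rz":0.925,"fingers":1},{"x":-57,"y":106,"z":0,"rx":0,"ry":0,"rz":0.995,"fingers":1},{"x":-61,"y":108,"z":0,"rx":0,"ry":0,"rz":1.03,"fingers":1},{"x":-61,"y":108,"z":0,"rx":0,"ry":0,"rz":1.03,"fingers":1}]'

```text
time_s: 8.43
tool_pos: [0.5892, -0.1435, 0.0844]
tool_rot: [180.0, 0.0, 63.0]
force: [-0.3, 0.1, 0.3]
grip_width: 0.0005
grasp_force: 0.0
```

```bash
python3 - <<'E'
from h import *
t=cam("top");o=sensors.get_obs();s=cam("scene")
w=o["tool_pos"][:2]-AX;print(np.hypot(*w),np.degrees(np.arctan2(w[1],w[0])),o["tool_pos"],o["tool_rot"],o["force"])
a=cv2.resize(t["image"][75:260,280:440],None,fx=2.4,fy=2.4);b=cv2.resize(s["image"][150:335,270:450],None,fx=2.2,fy=2.4)
cv2.imwrite("pics/c3.png",np.hstack([a,b])[:,:,::-1])
E
```

```text
0.1258366484273831 63.39928635257978 [ 0.5889459  -0.14348333  0.08445746] [1.79998071e+02 1.44164374e-02 6.29796246e+01] [ 0.56972553 -0.25053416 -0.64507774]
```

View pics/c3.png

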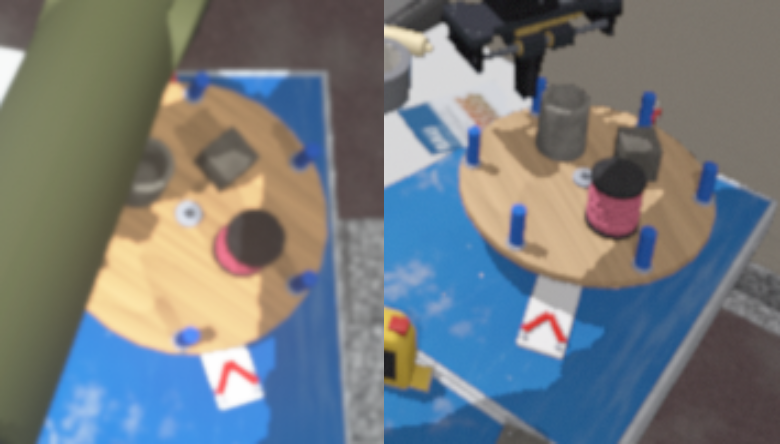

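```bash
python3 - <<'E'
from h import *
t=cam("top")
for n,p,z in [("reel",(254,239),.104),("peg",(198,82),.093),("peg",(306,153),.093),("peg",(305,279),.093),("peg",(188,335),.093)]:
    w=atz(t,(280+p[0]/2.4,75+p[1]/2.4),z)[:2]-AX; print(n,np.hypot(*w),np.degrees(np.arctan2(w[1],w[0])))
def P(f): f=np.radians(f); return (*(AX+.126*np.array([np.cos(f),np.sin(f)])),.085)
p0=np.array(P(63))
W=[(*P(f),f) for f in [61,59,56,53,50,47,44,41,38,36,35,34,33,32,31]]
rows(p0,63,W)
E
```

```text
reel 0.06080230938318911 -125.87236836521578
peg 0.11855087672468967 -3.3534059989160667
peg 0.11571594434670404 -65.05848165435869
peg 0.11999652804274581 -126.04032081836729
peg 0.12270396068813906 174.47789975567204
[{"x": 0, "y": 4, "z": 0, "rx": 0, "ry": 0, "rz": 0.035, "fingers": 1}, {"x": 0, "y": 9, "z": 0, "rx": 0, "ry": 0, "rz": 0.07, "fingers": 1}, {"x": -1, "y": 15, "z": 0, "rx": 0, "ry": 0, "rz": 0.122, "fingers": 1}, {"x": -2, "y": 22, "z": 0, "rx": 0, "ry": 0, "rz": 0.175, "fingers": 1}, {"x": -3, "y": 28, "z": 0, "rx": 0, "ry": 0, "rz": 0.227, "fingers": 1}, {"x": -5, "y": 35, "z": 0, "rx": 0, "ry": 0, "rz": 0.279, "fingers": 1}, {"x": -7, "y": 41, "z": 0, "rx": 0, "ry": 0, "rz": 0.332, "fingers": 1}, {"x": -9, "y": 47, "z": 0, "rx": 0, "ry": 0, "rz": 0.384, "fingers": 1}, {"x": -12, "y": 53, "z": 0, "rx": 0, "ry": 0, "rz": 0.436, "fingers": 1}, {"x": -14, "y": 57, "z": 0, "rx": 0, "ry": 0, "rz": 0.471, "fingers": 1}, {"x": -15, "y": 59, "z": 0, "rx": 0, "ry": 0, "rz": 0.489, "fingers": 1}, {"x": -16, "y": 61, "z": 0, "rx": 0, "ry": 0, "rz": 0.506, "fingers": 1}, {"x": -17, "y": 63, "z": 0, "rx": 0, "ry": 0, "rz": 0.524, "fingers": 1}, {"x": -18, "y": 65, "z": 0, "rx": 0, "ry": 0, "rz": 0.541, "fingers": 1}, {"x": -19, "y": 67, "z": 0, "rx": 0, "ry": 0, "rz": 0.559, "fingers": 1}]
```

drive_tool --moves '[{"x":0,"y":4,"z":0,"rx":0,"ry":0,"rz":0.035,"fingers":1},{"x":0,"y":9,"z":0,"rx":0,"ry":0,"rz":0.07,"fingers":1},{"x":-1,"y":15,"z":0,"rx":0,"ry":0,"rz":0.122,"fingers":1},{"x":-2,"y":22,"z":0,"rx":0,"ry":0,"rz":0.175,"fingers":1},{"x":-3,"y":28,"z":0,"rx":0,"ry":0,"rz":0.227,"fingers":1},{"x":-5,"y":35,"z":0,"rx":0,"ry":0,"rz":0.279,"fingers":1},{"x":-7,"y":41,"z":0,"rx":0,"ry":0,"rz":0.332,"fingers":1},{"x":-9,"y":47,"z":0,"rx":0,"ry":0,"rz":0.384,"fingers":1},{"x":-12,"y":53,"z":0,"rx":0,"ry":0,"rz":0.436,"fingers":1},{"x":-14,"y":57,"z":0,"rx":0,"ry":0,"rz":0.471,"fingers":1},{"x":-15,"y":59,"z":0,"rx":0,"ry":0,"rz":0.489,"fingers":1},{"x":-16,"y":61,"z":0,"rx":0,"ry":0,"rz":0.506,"fingers":1},{"x":-17,"y":63,"z":0,"rx":0,"ry":0,"rz":0.524,"fingers":1},{"x":-18,"y":65,"z":0,"rx":0,"ry":0,"rz":0.541,"fingers":1},{"x":-19,"y":67,"z":0,"rx":0,"ry":0,"rz":0.559,"fingers":1},{"x":-20,"y":69,"z":0,"rx":0,"ry":0,"rz":0.576,"fingers":1},{"x":-22,"y":70,"z":0,"rx":0,"ry":0,"rz":0.593,"fingers":1},{"x":-22,"y":70,"z":0,"rx":0,"ry":0,"rz":0.593,"fingers":1},{"x":-22,"y":70,"z":0,"rx":0,"ry":0,"rz":0.593,"fingers":1}]'

```text
time_s: 10.95
tool_pos: [0.6414, -0.1951, 0.0846]
tool_rot: [180.0, -0.0, 29.0]
force: [0.1, -0.2, -0.3]
grip_width: 0.0003
grasp_force: 0.0
```

```bash
python3 - <<'E'
from h import *
t=cam("top");s=cam("scene")
a=cv2.resize(t["image"][75:260,280:440],None,fx=2.4,fy=2.4);b=cv2.resize(s["image"][150:335,270:450],None,fx=2.2,fy=2.4)
cv2.imwrite("pics/c4.png",np.hstack([a,b])[:,:,::-1])
E
```

```text
(no output)
```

View pics/c4.png

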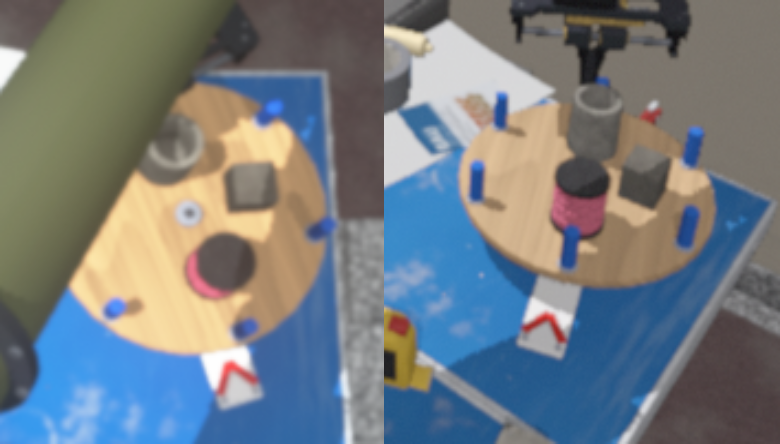

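```bash
python3 - <<'E'
from h import *
t=cam("top");s=cam("scene")
for n,p,z in [("reel",(226,262),.104),("hub",(189,213),.05),("peg",(271,111),.093),("peg",(321,228),.093),("peg",(245,326),.093),("peg",(115,307),.093)]:
    w=atz(t,(280+p[0]/2.4,75+p[1]/2.4),z)[:2]-AX; print(n,w,np.hypot(*w),np.degrees(np.arctan2(w[1],w[0])))
im=t["image"]; 
w=atz(s,(270+(582-384)/2.2,150+174/2.4),.104)[:2]-AX; print("scene reel",w,np.degrees(np.arctan2(w[1],w[0])))
w=atz(s,(270+(545-384)/2.2,150+315/2.4),.008)[:2]-AX; print("scene arrow tip",w,np.degrees(np.arctan2(w[1],w[0])))
w=atz(t,(280+231/2.4,75+366/2.4),.008)[:2]-AX; print("top arrow tip",w,np.degrees(np.arctan2(w[1],w[0])))
E
```

```text
reel [-0.05695033 -0.02284693] 0.06136222454944364 -158.14067740385406
hub [ 0.00137408 -0.00286725] 0.00317950002321907 -64.39471175691773
peg [ 0.08974705 -0.07441607] 0.11658594822822135 -39.664696484412744
peg [-0.02288505 -0.11454894] 0.11681260661861852 -101.29803645356401
peg [-0.11388435 -0.04015343] 0.12075571356472128 -160.57832845810447
peg [-0.09659968  0.07718272] 0.12364736853227784 141.37529937993722
scene reel [-0.05526306 -0.0219144 ] -158.36934804546735
scene arrow tip [-0.14385896 -0.04317183] -163.295586987106
top arrow tip [-0.1420737  -0.04708135] -161.66548465568053
```

drive_tool --moves '[{"x":0,"y":2,"z":0,"rx":0,"ry":0,"rz":0.017,"fingers":1},{"x":0,"y":4,"z":0,"rx":0,"ry":0,"rz":0.034,"fingers":1},{"x":0,"y":5,"z":0,"rx":0,"ry":0,"rz":0.044,"fingers":1},{"x":0,"y":6,"z":0,"rx":0,"ry":0,"rz":0.05,"fingers":1},{"x":0,"y":6,"z":0,"rx":0,"ry":0,"rz":0.05,"fingers":1},{"x":0,"y":6,"z":0,"rx":0,"ry":0,"rz":0.05,"fingers":1},{"x":2,"y":0,"z":0,"rx":0,"ry":0,"rz":0,"fingers":1},{"x":4,"y":-8,"z":0,"rx":0,"ry":0,"rz":0,"fingers":1},{"x":4,"y":-8,"z":-5,"rx":0,"ry":0,"rz":0,"fingers":1},{"x":4,"y":-8,"z":-35,"rx":0,"ry":0,"rz":0,"fingers":1},{"x":4,"y":-8,"z":-75,"rx":0,"ry":0,"rz":0,"fingers":1},{"x":4,"y":-8,"z":-115,"rx":0,"ry":0,"rz":0,"fingers":1},{"x":4,"y":-8,"z":-115,"rx":0,"ry":0,"rz":0,"fingers":1},{"x":4,"y":-8,"z":-115,"rx":0,"ry":0,"rz":0,"fingers":1}]'

```text
time_s: 12.9
tool_pos: [0.6407, -0.1857, 0.1993]
tool_rot: [-180.0, -0.0, 29.0]
force: [-0.1, 0.5, -0.4]
grip_width: 0.0006
grasp_force: 0.0
```

```bash
python3 - <<'E'
from h import *
t=cam("top");s=cam("scene")
a=cv2.resize(t["image"][75:260,280:440],None,fx=2.4,fy=2.4);b=cv2.resize(s["image"][150:335,270:450],None,fx=2.2,fy=2.4)
cv2.imwrite("pics/c5.png",np.hstack([a,b])[:,:,::-1])
E
```

```text
(no output)
```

View pics/c5.png

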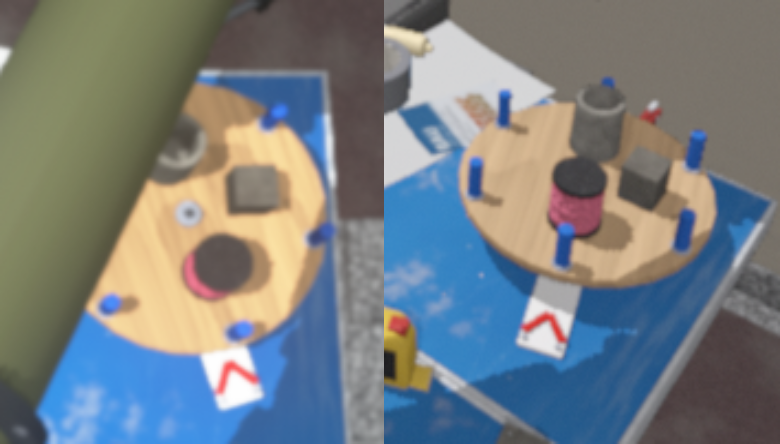

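```bash
python3 - <<'E'
from h import *
t=cam("top");s=cam("scene")
T=lambda p,z:atz(t,(280+p[0]/2.4,75+p[1]/2.4),z)[:2]
S=lambda p,z:atz(s,(270+(p[0]-384)/2.2,150+p[1]/2.4),z)[:2]
for n,F,h,tip,r in [("top",T,(189,213),(231,366),(222,263)),("scene",S,(583,178),(545,315),(579,173))]:
  for A in (AX,F(h,.052)):
    f=F(tip,.008)-A; f/=np.hypot(*f); w=F(r,.104)-A; print(n,A,"fwd",w@f,"side",w[0]*f[1]-w[1]*f[0])
print(sensors.get_obs()["tool_pos"])
E
```

```text
top [ 0.5326 -0.256 ] fwd 0.060971937994710554 side -3.1157906055269413e-06
top [ 0.53350107 -0.25843133] fwd 0.061098094768874 side 0.0015314340595838777
scene [ 0.5326 -0.256 ] fwd 0.05893156500710714 side -0.002055427999551815
scene [ 0.53187974 -0.25614136] fwd 0.05820208017135122 side -0.0020991675262070283
[ 0.64032095 -0.18549474  0.19820425]
```

Centred within about 2 mm, at rest, arm clear.

```bash
python3 -c "
from cell import workorder
print(workorder.sign_off())"
```

```text
the job is handed in; nothing more can be done
None
```

I turned the turntable about 84° clockwise by pushing one peg. The last pictures put the reel within about 2 mm sideways of the arrow line, with reel, cup and cube upright and the arm lifted clear; the job is handed in, and sign-off returned no verdict.

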